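Clamp up a split teak pot stand

ROBOT

A 6-joint arm with a two-finger parallel gripper is mounted at the origin on the work surface. World frame = base frame: x ahead of the robot, y to its left, z up, the work surface at z = 0. Lengths are in m, angles in rad, forces in N, time in s.
With the tool pointing down it reaches from about 0.3 to 0.95 m from the base axis. Payload 3.1 kg.
Tool frame: the origin (TCP) lies on the centre line of the jaws, within the pads' length; the fingertips stand 17 mm ahead of it and the grasp point (between the pads) lies 2 mm behind it (manip.tip_reach is the distance from the TCP to the fingertips, in m); z points along the fingers, y is the line along which they close (so a half turn about z gives the same grasp; the last joint's range is limited). The gripper opens to 85 mm and grips with 20 to 120 N. Pads are 22 mm wide; open, the fingers measure 114 mm over their backs; the gripper's body (76 mm by 85 mm) begins 54 mm behind the grasp point. The pads swing forward as they close: fully open they stand 13 mm farther back than shut.
Start: joints at [1.079, 0.308, 1.634, -0, 1.2, -0.07], TCP at [0.256, 0.57, 0.248] pointing down, gripper open.
Joint ranges: [-3.06, 3.06], [-0.79, 1.96], [0.05, 2.63], [-1.19, 4.34], [0.05, 2.64], [-2.94, 2.94]. Speed limits (rad/s): [2.79, 2.79, 3.14, 3.14, 3.14, 3.14].

INTERFACE

Orientations are given as a 3x3 rotation matrix whose columns are the frame's x, y, z axes.
In Python, from bench import manip gives the robot as it stands. The module is installed in compiled form; this text tells all that it offers.
- The arm moves only by the tool apply_moves, never from a script. Its argument "motion" is a list of rows, each an object with "delta_pos": the shift along the tool's x, y, z in mm, a list of three; "roll": the turn about the tool's z in rad; "fingers": the finger opening in mm, from 0 to 85.4. In form: [{"delta_pos": [dx, dy, dz], "roll": roll, "fingers": fingers}, ...]. A call has 1 to 8 rows; each row is the pose to reach, as a shift and turn from the pose commanded when the call began, along the tool's axes at that moment; what a row does not reach only later rows make up. A row lasts 1/10 s, in which the tool goes at most 50 mm and 8.59 degrees, less where a joint would pass 70% of its speed; a pose out of reach is approached as far as the arm can. A call with a gripper value outside its range is refused whole. The fingers move at their own pace and stop on an object; "force" is the grip in N (left out, the last holds). Time passes only in rows, so rows that repeat a pose let the fingers close. It gives the time, the measured TCP pose, the force, the opening and the grip force at its end, in the units of the state.
- manip.get_obs(): the state, without advancing time (a new reading comes with each control period).
- manip.camera(name): name is "side" or "top" or "wrist"; returns (picture, depth): 400x640x3 uint8, red, green, blue; 400x640 float32, m along the optical axis (not along the pixel's ray), 0 where there is no reading.
- manip.calibration(name): a dict with "mtx" (3x3 intrinsics, pixels), "cam_to_world" (4x4, takes a point from camera to world coordinates). Camera axes: x right, y down, z forward; pixel columns grow to the right and rows downward; lengths in m; the calibration is good to about 2 mm. A picture is of the moment at which its call begins: read the wrist's pose just before it. calibration takes no time and is no camera call; for the wrist camera it gives the pose at the moment of the call.
- manip.sign_off(): hands the job in; it is judged then, once.
Trained networks look in the newest picture that a camera, given by its name, has taken for a name from the list of things; names that differ only in an ending like _2 or _b are one class to them, and where a whole thing is asked for, a point or a joint stands for the part that bears it (a point fixed in the world has none). Each returns a list of dicts, best first, with "score" (0 to 1); they miss things now and then, are a little off and sometimes report something else, mostly with a low value. They report only what shows in the picture. A call takes as long as a camera call. They do not tell look-alikes from the thing itself.
- manip.spot_in(camera, query): "point" ([x, y, z] in m, in world coordinates, good to about 4 mm: the middle of the surface that is visible of it).
The state is a dict: "time_s": time; "qpos": joint angles; "joint_velocities": joint speeds; "tau": joint torques, N m; "tool_pos": TCP position; "orientation": TCP orientation; "ft_force": force on the tool from outside, world axes, zero at the start; "moment": the same for the moment, N m; "gripper_width": finger opening in m; "grip_force": force on a finger pad.
Only numpy, scipy, OpenCV 4.12 (cv2) and the standard library are available. Lean on these libraries where they do the work, as an engineer would, in place of code of your own. Each camera call takes 0.05 s, during which the arm holds its last target. There are 200 camera calls.

TASK

The small slatted teak pot stand has come apart along its glue joint, and its two freshly glued halves lie between the jaws of the one-hand bar clamp on the cutting platform. Pump the clamp's trigger against its handle, moving the jaw by the trigger alone and not pushing the jaw or the wood by hand, until the joint is shut and both jaws hold the stand snugly, flat on the platform; squeeze firmly but gently, so that its thin slats do not crack, and leave the tableware and the glue where they are. Finish holding: keep the trigger squeezed and do not let go.

Things in the scene. Friction and masses are not known exactly. Their poses are not given: they have to be found in the camera images.
- clamp: black one-hand bar clamp loose on its side on the platform, about 0.6 kg. Origin at platform level on the bar's line, level with the near (fixed) pad's face; y runs along the bar to the far pad, z up; the pistol handle points to -x: x -138 to -32 mm, y -56 to -34 (22 thick), z 1 to 33. Housing, 30 mm high: x -42 to 20, y -58 to -4. Near jaw: x 17 to 83, y -26 to 0. Its release tab is not used
- trigger: grey trigger of the clamp: a bar 10 mm thick, 26 mm high (z 2.5 to 28.5 mm), hinged at clamp x 28, y -15 mm in the root of the near jaw, leaving the housing at x -42 and reaching to x -122 beside the handle, on the far jaw's side of it. Origin on its hinge, at platform level
- trigger_swing (a joint): swing of the trigger, rad: 0 released, 0.219 fully squeezed (1 mm short of the handle). A spring returns it (4 N at the grip point released, 7 N squeezed) when the grip is opened to 60 mm or more. A full stroke, fully released first, draws the jaw in by about 8 mm; the return stroke moves it by no more than 1 mm
- handle_grip (a point): middle of the handle's thickness at the place to take it: 100 mm from the bar's line, 25 mm above the platform
- trigger_grip (a point): middle of the trigger's thickness opposite handle_grip, 25 mm above the platform, 44 mm from it released. Over outer faces the two measure 60 mm released, 33 squeezed. Pressing the stand, the trigger gets stiff: squeezed here with 25 N the pads press about 12 N, 35 N: 16 to 28, 40 N: 35, 50 N: 50 (less when the trigger reaches its stop). 25 to 40 N is right
- jaw: the toothed steel bar (14 mm wide, 6 mm thick, 12 to 18 mm above the platform, its tail sticking out of the housing to clamp -y) with the sliding far jaw at its end; its frame is the clamp's when the jaw is fully open. Both jaws reach from the bar to clamp x = 83 mm
- jaw_slide (a joint): how far the sliding jaw has been drawn in, m: 0 fully open with the pads 154 mm apart, growing as it closes; it starts anywhere from 0.006 to 0.024 and the joint is shut at about 0.044. A brake keeps what each stroke gains, but once the trigger is let go the pads keep only a light touch of a few N
- pad: soft rubber pad on the sliding jaw, 42 by 12 by 26 mm; origin in the middle of its back
- pad_squash (a joint): how far that pad is squeezed into its jaw, m: 0 when it touches nothing, 1 mm for each 10 N
- near_pad (a point): middle of the fixed pad's face (42 mm wide, 26 mm high), 61 mm from the bar's line, 15 mm above the platform
- far_pad (a point): middle of the sliding pad's face, same size and height
- half_a: half of a small slatted teak pot stand beside the near pad, 100 mm (x) by 55 mm (y, along the clamp's bar) by 24 mm thick, about 0.1 kg, loose on the platform, 2 to 6 mm clear of the near pad; origin under its centre. Its +y long edge is the glue joint. Its slats crack when a jaw presses with over 45 N
- half_b: the other half, same size, beside the far pad, the open joint between the halves 2 to 6 mm wide; origin under its centre, so that with the joint shut it lies 55 mm from half_a along y
- platform: fixed teak cutting platform 400 by 640 mm, top 30 mm above the counter; origin under its centre at counter level
- saucer_1: lower of two stacked turquoise ceramic saucers, 111 mm across, on the platform's far left; origin under its centre
- saucer_2: upper saucer of that stack; origin under its centre
- glass_1: waisted tea glass, 85 mm tall, 52 mm across, on the platform at the left; origin under its centre
- glass_2: like glass_1, on the platform's far right
- glass_3: like glass_1, on the platform's far right corner
- trivet: round dark silicone trivet, 160 mm across and 8 mm thick, on the counter right of the platform; origin under its centre
- tongs: steel sugar tongs, 135 mm long and 8 mm high, lying on the platform's near left; origin under the middle
- glue: white glue bottle, 130 mm tall, 48 mm across, on the counter left of the platform; origin under its centre
Not all that is in view belongs to the job. What is shaped like the half_a but green or turquoise is not meant. Leave any turquoise look-alike of the half_b alone.

How it is judged:
By the outcome, as a careful person would: the job done as asked, in the order asked, and still so for the second after the job is handed in, while the arm keeps its last pose, push and grip.
It also fails if it takes over 45 s, if anything falls off the work surface, if the arm or the gripper's body presses on something with over 40 N, if the wrist force passes 120 N, or if a joint passes its speed limit or range.

## Working session

There is one attempt and no reset: what is moved stays moved. The work goes in short steps, Python scripts to look and compute and a tool call to move; the robot and the scene stay as the last step left them, time stands still between calls to the robot, and variables do not carry over. Pictures are saved under pics/ and viewed, at most 10 in all, crops included, and the job is handed in when it is done.

Besides the shell and the picture viewer there is one more tool, called in YAML: its name, and indented under it one key for each argument. apply_moves: Moves the arm, as the interface text tells. Its arguments: {"type":"object","properties":{"motion":{"type":"array"},"force":{"type":"number"}},"required":["motion"]}

```bash
mkdir -p pics
cat > h.py <<'E'
import numpy as np, cv2
from bench import manip
def shot(c,n):
    p,d=manip.camera(c); cv2.imwrite('pics/'+n,p[:,:,::-1]); k=manip.calibration(c)
    np.savez('pics/'+n+'.npz',p=p,d=d,K=k['mtx'],T=k['cam_to_world']); return p,d,np.array(k['mtx']),np.array(k['cam_to_world'])
def px(K,T,d,u,v):
    z=d[v,u]; c=np.linalg.inv(K)@[u,v,1]*z; return (T[:3,:3]@c+T[:3,3]).round(4)
def cloud(K,T,d):
    v,u=np.mgrid[:d.shape[0],:d.shape[1]]
    c=np.stack([(u-K[0,2])/K[0,0]*d,(v-K[1,2])/K[1,1]*d,d],-1); return c@T[:3,:3].T+T[:3,3]
E
python3 - <<'E'
from h import *
p,d,K,T=shot('top','top1.png')
print(T.round(3),K)
for q in ['clamp','trigger','handle_grip','trigger_grip','near_pad','far_pad','half_a','half_b','jaw','platform']:
    for r in manip.spot_in('top',q)[:3]: 
        pt=np.array(r['point']); c=np.linalg.inv(T)@np.r_[pt,1]; u=K@c[:3]; print(q,round(r['score'],2),pt.round(3),(u[:2]/u[2]).round())
o=manip.get_obs(); print(o)
E
```

```text
[[ 1.00e-02 -9.85e-01  1.72e-01  3.21e-01]
 [-1.00e+00 -1.00e-02  1.00e-03  1.60e-02]
 [ 1.00e-03 -1.72e-01 -9.85e-01  1.28e+00]
 [ 0.00e+00  0.00e+00  0.00e+00  1.00e+00]] [[443.62845458   0.         319.04399824]
 [  0.         443.62845458 194.66318781]
 [  0.           0.           1.        ]]
clamp 0.95 [ 0.544 -0.046  0.063] [341. 192.]
trigger 0.57 [ 0.468 -0.035  0.056] [337. 219.]
handle_grip 0.59 [ 0.546 -0.042  0.054] [340. 191.]
handle_grip 0.22 [0.597 0.11  0.06 ] [286. 173.]
near_pad 0.64 [ 0.548 -0.046  0.053] [341. 191.]
half_a 0.96 [0.605 0.066 0.056] [302. 170.]
half_a 0.96 [ 0.324 -0.149  0.023] [378. 272.]
half_a 0.86 [0.73  0.439 0.023] [176. 130.]
half_b 0.96 [0.605 0.066 0.056] [302. 170.]
half_b 0.96 [ 0.324 -0.149  0.023] [378. 272.]
half_b 0.86 [0.73  0.439 0.023] [176. 130.]
jaw 0.58 [0.551 0.101 0.046] [289. 190.]
platform 0.64 [ 0.586 -0.015  0.032] [330. 179.]
{'time_s': 0.55, 'qpos': array([ 1.07932716e+00,  3.08097664e-01,  1.63384817e+00, -1.53683332e-05,
        1.19966773e+00, -6.97097177e-02]), 'joint_velocities': array([ 1.73144132e-03,  2.17569046e-03,  1.08527359e-03, -5.43770422e-05,
       -1.37069912e-03, -7.22509516e-04]), 'tau': array([-7.19279399e-06, -4.14891636e+01, -2.76816219e+01, -1.08785009e-04,
        1.79354818e-03,  6.51257139e-06]), 'tool_pos': array([0.25588365, 0.57020708, 0.24825048]), 'orientation': array([[-9.12372374e-01,  4.09361272e-01,  2.76045367e-06],
       [ 4.09361271e-01,  9.12372374e-01, -2.51912742e-05],
       [-1.28308937e-05, -2.18537998e-05, -1.00000000e+00]]), 'ft_force': array([-0.71427746, -0.21844152,  0.55536435]), 'moment': array([ 0.0230861 , -0.06841782, -0.00486298]), 'grip_force': 0.0, 'gripper_width': 0.0853567967078867}
```

View pics/top1.png

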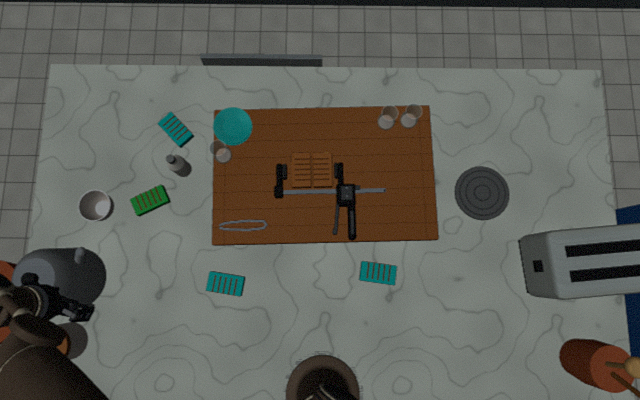

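The top view shows the clamp at about (345,192). Its handle (350,220) and trigger (336,220) point toward the robot, and the bar runs left to the far jaw (281,180). The teak halves are at (312,170). The look-alikes are turquoise at (378,272), (226,283) and (176,130), and green at (150,200). The teak stand between the jaws is the one meant, so I'll confirm it in a crop.

Run:
```python
from h import *
z=np.load('pics/top1.png.npz');p,d,K,T=z['p'],z['d'],z['K'],z['T']
c=cv2.resize(p[140:250,250:400],None,fx=5,fy=5,interpolation=cv2.INTER_CUBIC)
c=np.clip(c.astype(float)*1.8,0,255).astype('u1'); cv2.imwrite('pics/c1.png',c[:,:,::-1])
P=cloud(K,T,d)
# height map of region, mm
for v in range(196,242,4):
    print(v,[(u,int(P[v,u,2]*1000),P[v,u,:2].round(3).tolist()) for u in range(328,362,1) if P[v,u,2]>0.045][:22:3])
```

```text
196 [(337, 58, [0.532, -0.034]), (340, 61, [0.531, -0.042]), (343, 63, [0.531, -0.05]), (346, 58, [0.532, -0.059]), (349, 60, [0.532, -0.067]), (352, 61, [0.532, -0.075]), (355, 59, [0.532, -0.084])]
200 [(337, 58, [0.521, -0.034]), (340, 56, [0.521, -0.042]), (343, 59, [0.521, -0.05]), (346, 60, [0.52, -0.059]), (349, 61, [0.52, -0.067]), (352, 57, [0.521, -0.076]), (355, 62, [0.52, -0.084])]
204 [(337, 60, [0.509, -0.034]), (340, 59, [0.509, -0.042]), (343, 57, [0.51, -0.051]), (346, 65, [0.508, -0.058]), (349, 58, [0.51, -0.067]), (352, 66, [0.508, -0.075]), (355, 57, [0.51, -0.084])]
208 [(336, 57, [0.498, -0.031]), (339, 59, [0.498, -0.039]), (350, 63, [0.498, -0.07]), (353, 64, [0.498, -0.078])]
212 [(336, 56, [0.487, -0.031]), (339, 53, [0.487, -0.04]), (350, 63, [0.486, -0.07]), (353, 62, [0.487, -0.078])]
216 [(336, 61, [0.475, -0.031]), (348, 57, [0.476, -0.065]), (351, 64, [0.475, -0.072]), (354, 58, [0.476, -0.081])]
220 [(335, 55, [0.465, -0.029]), (338, 60, [0.464, -0.037]), (350, 63, [0.464, -0.07]), (353, 64, [0.464, -0.078]), (356, 56, [0.465, -0.087])]
224 [(335, 56, [0.454, -0.029]), (338, 54, [0.454, -0.037]), (350, 63, [0.453, -0.07]), (353, 65, [0.453, -0.078]), (356, 59, [0.454, -0.086])]
228 [(334, 59, [0.442, -0.026]), (337, 61, [0.442, -0.034]), (350, 63, [0.442, -0.07]), (353, 61, [0.442, -0.078]), (356, 54, [0.443, -0.087])]
232 [(333, 55, [0.431, -0.023]), (336, 62, [0.431, -0.031]), (350, 58, [0.432, -0.07]), (353, 65, [0.431, -0.078]), (356, 52, [0.432, -0.087])]
236 [(349, 59, [0.421, -0.067]), (352, 67, [0.42, -0.075]), (355, 62, [0.42, -0.083])]
240 []
```

View pics/c1.png

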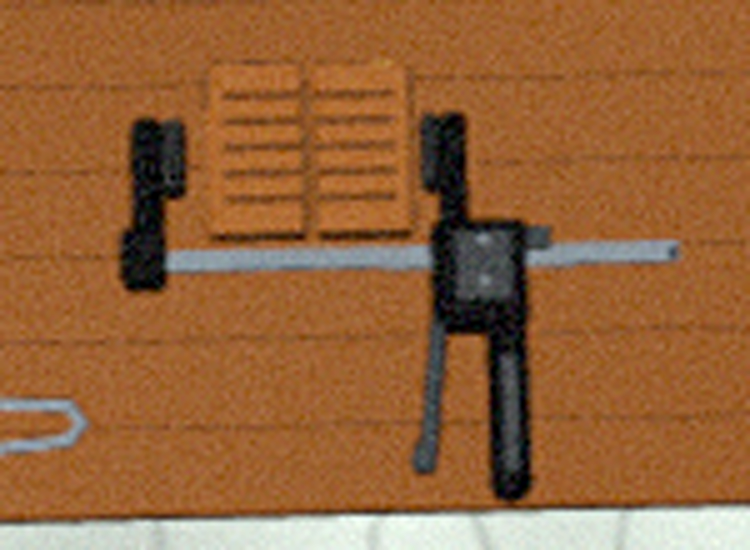

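The crop confirms it: two plain teak halves lie between the pads with the joint open at (308,150). The handle is at (508,410), the trigger at (430,400), and the clamp is turned only slightly.

```bash
cat > fit.py <<'E'
from h import *
def fit(n):
    z=np.load('pics/'+n+'.npz');p,d,K,T=z['p'],z['d'],z['K'],z['T']
    P=cloud(K,T,d); X=P[...,0];Y=P[...,1];Z=P[...,2]
    R=(X>.40)&(X<.505)&(Y>-.11)&(Y<.0)&(Z>.047)&(Z<.075)
    def strips(m,name):
        L=[]
        for x in np.arange(.42,.50,.008):
            s=m&(abs(X-x)<.004)
            if s.sum()>3:
                y=Y[s]; a,b=np.percentile(y,[2,98]); L.append((x,(a+b)/2,b-a))
        L=np.array(L); k=np.polyfit(L[:,0],L[:,1],1); print(name,'y at .452:',np.polyval(k,.452).round(4),'slope',k[0].round(4),'width',L[:,2].mean().round(4),'n',len(L)); return k
    strips(R&(Y<-.055),'handle'); strips(R&(Y>-.053),'trigger')
    s=(Y>-.17)&(Y<-.105)&(Z>.04)&(Z<.06)&(X>.5)&(X<.6)
    s2=(Y>-.01)&(Y<.10)&(Z>.04)&(Z<.0525)&(X>.53)&(X<.57)
    for q in (s,s2):
        if q.sum()>5: print('bar',q.sum(),X[q].mean().round(4),Y[q].mean().round(4))
    h=R&(Y<-.055); print('handle end x',X[h].min().round(4),'z',np.median(Z[h]))
    return P,p
E
python3 - <<'E'
from fit import *
fit('top1.png')
o=manip.get_obs(); t=np.array([.452,-.056,.16])-o['tool_pos']; print(o['orientation'].T@t*1000, manip.tip_reach)
E
```

```text
handle y at .452: -0.0757 slope 0.0401 width 0.0203 n 11
trigger y at .452: -0.0312 slope -0.1011 width 0.0088 n 10
bar 104 0.5522 -0.1361
bar 207 0.5501 0.0433
handle end x 0.4123 z 0.06191760435279792
[-435.2749359  -491.04966693   88.26679739] 0.017
```

apply_moves:
  motion:
    - {"delta_pos": [-435, -491, 0], "roll": -0.441, "fingers": 85}
    - {"delta_pos": [-435, -491, 0], "roll": -0.441, "fingers": 85}
    - {"delta_pos": [-435, -491, 0], "roll": -0.441, "fingers": 85}
    - {"delta_pos": [-435, -491, 0], "roll": -0.441, "fingers": 85}
    - {"delta_pos": [-435, -491, 0], "roll": -0.441, "fingers": 85}
    - {"delta_pos": [-435, -491, 0], "roll": -0.441, "fingers": 85}
    - {"delta_pos": [-435, -491, 0], "roll": -0.441, "fingers": 85}
    - {"delta_pos": [-435, -491, 0], "roll": -0.441, "fingers": 85}
  force: 25

```text
time_s: 1.35
tool_pos: [0.3757, 0.1867, 0.2488]
orientation: [[-1.0, -0.02, 0.002], [-0.02, 1.0, 0.0], [-0.002, 0.0, -1.0]]
ft_force: [1.0, 0.6, 0.3]
gripper_width: 0.0847
grip_force: 0.0
```

apply_moves:
  motion:
    - {"delta_pos": [-71, -244, 0], "roll": 0, "fingers": 85}
    - {"delta_pos": [-71, -244, 0], "roll": 0, "fingers": 85}
    - {"delta_pos": [-71, -244, 0], "roll": 0, "fingers": 85}
    - {"delta_pos": [-71, -244, 50], "roll": 0, "fingers": 85}
    - {"delta_pos": [-71, -244, 80], "roll": 0, "fingers": 85}
    - {"delta_pos": [-71, -244, 80], "roll": 0, "fingers": 85}
    - {"delta_pos": [-71, -244, 80], "roll": 0, "fingers": 85}
    - {"delta_pos": [-71, -244, 80], "roll": 0, "fingers": 85}

```text
time_s: 2.15
tool_pos: [0.4507, -0.0542, 0.1681]
orientation: [[-1.0, -0.018, -0.001], [-0.018, 1.0, 0.001], [0.001, 0.001, -1.0]]
ft_force: [-0.1, -0.2, -0.4]
gripper_width: 0.0847
grip_force: 0.0
```

Run:
```python
from fit import *
o=manip.get_obs(); print(o['tool_pos'].round(4),o['orientation'].round(3).tolist())
shot('wrist','w1.png')
try: fit('w1.png')
except Exception as e: print(e)
```

```text
[ 0.4507 -0.0542  0.1681] [[-1.0, -0.018, -0.001], [-0.018, 1.0, 0.001], [0.001, 0.001, -1.0]]
handle y at .452: -0.0774 slope 0.0309 width 0.0217 n 11
trigger y at .452: -0.0328 slope -0.1078 width 0.0107 n 10
bar 645 0.5534 -0.1247
bar 1266 0.5549 0.0148
handle end x 0.4138 z 0.062022390593386476
```

View pics/w1.png

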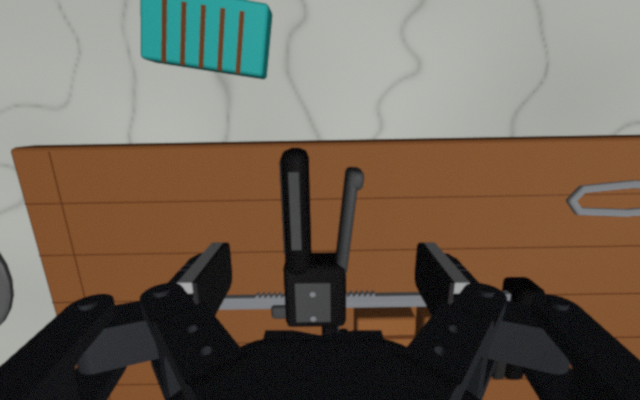

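The wrist view shows the handle at (295,200) and the trigger at (350,220). Both lie clear between the open fingers, and the measured widths of 22 and 11 mm match the description.

apply_moves:
  motion:
    - {"delta_pos": [-1, -3, 45], "roll": 0, "fingers": 85}
    - {"delta_pos": [-1, -3, 85], "roll": 0, "fingers": 85}
    - {"delta_pos": [-1, -3, 105], "roll": 0, "fingers": 85}
    - {"delta_pos": [-1, -3, 115], "roll": 0, "fingers": 85}
    - {"delta_pos": [-1, -3, 115], "roll": 0, "fingers": 78}
    - {"delta_pos": [-1, -3, 115], "roll": 0, "fingers": 72}
    - {"delta_pos": [-1, -3, 115], "roll": 0, "fingers": 68}

```text
time_s: 2.9
tool_pos: [0.4539, -0.0572, 0.0551]
orientation: [[-1.0, -0.02, 0.004], [-0.02, 1.0, -0.001], [-0.004, -0.001, -1.0]]
ft_force: [-0.7, 0.0, 0.4]
gripper_width: 0.0681
grip_force: 0.0
```

Run:
```python
from fit import *
o=manip.get_obs(); print(o['tool_pos'].round(4),o['gripper_width'],o['ft_force'],o['grip_force'])
shot('wrist','w2.png'); shot('top','t2.png')
for n in ('w2.png','t2.png'):
  try: fit(n)
  except Exception as e: print(e)
```

```text
[ 0.4539 -0.0572  0.0551] 0.0680858898982299 [-0.69314278  0.01911544  0.41933244] 0.0
handle y at .452: -0.0793 slope 0.0369 width 0.0252 n 10
trigger y at .452: -0.0314 slope -0.1762 width 0.0133 n 9
bar 80 0.5426 0.0423
handle end x 0.4124 z 0.06099326122713128
handle y at .452: -0.0844 slope -0.0959 width 0.0083 n 1
trigger y at .452: -0.0289 slope -0.0325 width 0.0108 n 1
bar 106 0.5522 -0.1366
bar 212 0.5505 0.0428
handle end x 0.4257 z 0.06191772095642445fit.py:12: RankWarning: Polyfit may be poorly conditioned
  L=np.array(L); k=np.polyfit(L[:,0],L[:,1],1); print(name,'y at .452:',np.polyval(k,.452).round(4),'slope',k[0].round(4),'width',L[:,2].mean().round(4),'n',len(L)); return k
fit.py:12: RankWarning: Polyfit may be poorly conditioned
  L=np.array(L); k=np.polyfit(L[:,0],L[:,1],1); print(name,'y at .452:',np.polyval(k,.452).round(4),'slope',k[0].round(4),'width',L[:,2].mean().round(4),'n',len(L)); return k
```

View pics/w2.png

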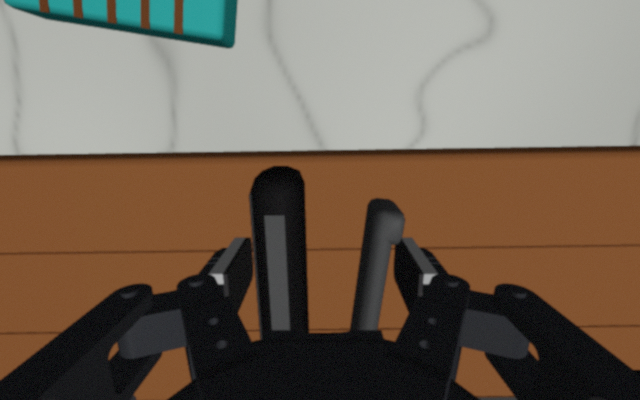

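The wrist view shows the handle at (278,250) and trigger at (378,260) between the finger pads at (235,265) and (412,265), evenly spaced. I'll start the first stroke and shift the tool as the fingers close, so the handle stays put.

apply_moves:
  motion:
    - {"delta_pos": [0, 0, 0], "roll": 0, "fingers": 64}
    - {"delta_pos": [0, -0.5, 0], "roll": 0, "fingers": 60}
    - {"delta_pos": [0, -2.5, 0], "roll": 0, "fingers": 56}
    - {"delta_pos": [0, -4.5, 0], "roll": 0, "fingers": 52}
    - {"delta_pos": [0, -6.5, 0], "roll": 0, "fingers": 48}
    - {"delta_pos": [0, -8.5, 0], "roll": 0, "fingers": 44}
    - {"delta_pos": [0, -10.5, 0], "roll": 0, "fingers": 40}
    - {"delta_pos": [0, -12.5, 0], "roll": 0, "fingers": 36}
  force: 25

```text
time_s: 3.8
tool_pos: [0.4528, -0.0695, 0.0552]
orientation: [[-1.0, -0.019, -0.0], [-0.019, 1.0, 0.001], [0.0, 0.001, -1.0]]
ft_force: [-2.9, 7.3, 15.3]
gripper_width: 0.0364
grip_force: 12.8
```

apply_moves:
  motion:
    - {"delta_pos": [0, -1.5, -2], "roll": 0, "fingers": 33}
    - {"delta_pos": [0, -1.5, -2], "roll": 0, "fingers": 31}
    - {"delta_pos": [0, -1.5, -2], "roll": 0, "fingers": 31}

```text
time_s: 4.1
tool_pos: [0.4528, -0.0712, 0.0557]
orientation: [[-1.0, -0.019, 0.001], [-0.019, 1.0, 0.0], [-0.001, -0.0, -1.0]]
ft_force: [-0.6, 1.6, 6.8]
gripper_width: 0.0326
grip_force: 24.9
```

```bash
cat > st.py <<'E'
from h import *
import sys
def halves(n):
    z=np.load('pics/'+n+'.npz');p,d,K,T=z['p'].astype(int),z['d'],z['K'],z['T']
    P=cloud(K,T,d);X,Y,Z=P[...,0],P[...,1],P[...,2]
    s=(Z>.045)&(Z<.08)&(X>.565)&(X<.60+.07)&(Y>-.08)&(Y<.15)
    br=p[...,0]-p[...,2]>25
    w=s&br; k=s&~br&(p.sum(-1)<160)
    def seg(m):
        ys=np.sort(Y[m]); 
        if len(ys)<5: return []
        c=np.where(np.diff(ys)>.006)[0]; e=np.split(ys,c+1)
        return [(g[:3].mean().round(4),g[-3:].mean().round(4),len(g)) for g in e if len(g)>3]
    print('wood y',seg(w),'x',X[w].min().round(3),X[w].max().round(3)); 
    r=(X>.59)&(X<.64); print('dark y',seg(s&~br&r))
    far=(X>.52)&(X<.57)&(Z>.055)&(Y>.03)&(Y<.15); print('far jaw root y',np.median(Y[far]).round(4),far.sum(),'x',np.median(X[far]).round(4))
    q=(X>.535)&(X<.57)&(Z>.04)&(Z<.056)&(Y<-.09)&(Y>-.3); print('bar tail end y',Y[q].min().round(4))
    hh=(X>.51)&(X<.57)&(Z>.053)&(Y<-.02)&(Y>-.11);print('housing y',np.percentile(Y[hh],[2,98]).round(4))
    s2=slice(130,250); c=cv2.resize(p[s2,250:400].astype('u1'),None,fx=5,fy=5,interpolation=cv2.INTER_CUBIC)
    cv2.imwrite('pics/c_'+n,np.clip(c[:,:,::-1]*1.8,0,255))
if __name__=='__main__':
    n=sys.argv[1]; shot('top',n); halves(n)
    o=manip.get_obs();print(o['time_s'],o['tool_pos'].round(4),o['ft_force'].round(1),o['gripper_width'],o['grip_force'])
E
python3 -c "
from st import *
halves('top1.png')"; python3 st.py t3.png
```

```text
wood y [(np.float64(-0.0507), np.float64(-0.0364), 28), (np.float64(-0.0216), np.float64(0.0948), 1255)] x 0.565 0.66
dark y [(np.float64(-0.0477), np.float64(-0.0262), 104), (np.float64(0.1101), np.float64(0.1363), 117)]
far jaw root y 0.1257 145 x 0.5553
bar tail end y -0.1701
housing y [-0.0842 -0.0337]
wood y [(np.float64(-0.0507), np.float64(-0.0382), 24), (np.float64(-0.0197), np.float64(0.0948), 1258), (np.float64(0.1015), np.float64(0.1026), 14), (np.float64(0.1126), np.float64(0.1259), 10)] x 0.565 0.661
dark y [(np.float64(-0.0477), np.float64(-0.027), 105), (np.float64(0.1035), np.float64(0.1307), 115)]
far jaw root y 0.1199 139 x 0.5536
bar tail end y -0.1782
housing y [-0.0984 -0.0336]
4.15 [ 0.4528 -0.0712  0.0557] [-1.4  2.5  6.9] 0.03258592125478316 24.896742794662714[ WARN:0@0.191] global loadsave.cpp:1063 imwrite_ Unsupported depth image for selected encoder is fallbacked to CV_8U.
[ WARN:0@0.346] global loadsave.cpp:1063 imwrite_ Unsupported depth image for selected encoder is fallbacked to CV_8U.
```

View pics/c_t3.png

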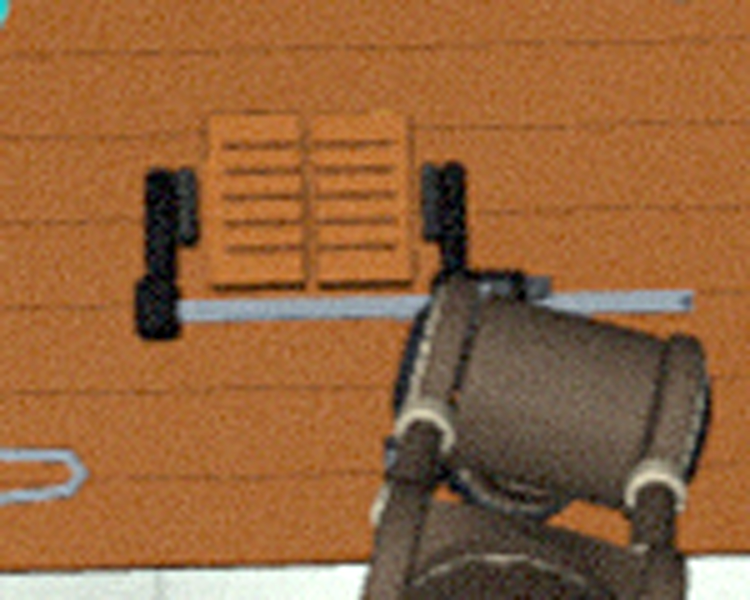

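The crop shows the far jaw (165,230) moved in about 7–8 mm, with the wood and near jaw unmoved. Next I'll release and stroke again.

apply_moves:
  motion:
    - {"delta_pos": [0, 2, 0], "roll": 0, "fingers": 37}
    - {"delta_pos": [0, 4.5, 1], "roll": 0, "fingers": 43}
    - {"delta_pos": [0, 7.5, 1], "roll": 0, "fingers": 49}
    - {"delta_pos": [0, 10.5, 2], "roll": 0, "fingers": 55}
    - {"delta_pos": [0, 13, 2], "roll": 0, "fingers": 60}
    - {"delta_pos": [0, 13.5, 2], "roll": 0, "fingers": 65}
    - {"delta_pos": [0, 13.5, 2], "roll": 0, "fingers": 66}
    - {"delta_pos": [0, 13.5, 2], "roll": 0, "fingers": 66}

```text
time_s: 4.95
tool_pos: [0.4519, -0.0575, 0.0532]
orientation: [[-1.0, -0.019, -0.0], [-0.019, 1.0, 0.0], [0.0, 0.0, -1.0]]
ft_force: [-0.0, -0.1, -0.7]
gripper_width: 0.0662
grip_force: 0.0
```

```bash
python3 st.py t4.png 2>/dev/null
```

```text
wood y [(np.float64(-0.0645), np.float64(-0.0364), 29), (np.float64(-0.0215), np.float64(0.0949), 1258), (np.float64(0.1017), np.float64(0.1253), 27)] x 0.565 0.661
dark y [(np.float64(-0.0477), np.float64(-0.025), 110), (np.float64(0.1046), np.float64(0.1308), 106)]
far jaw root y 0.1199 150 x 0.5514
bar tail end y -0.2615
housing y [-0.0873 -0.0353]
5.0 [ 0.4519 -0.0576  0.0532] [-0.1 -0.  -0.5] 0.06576398043117167 0.0
```

apply_moves:
  motion:
    - {"delta_pos": [0, 0, 0], "roll": 0, "fingers": 60}
    - {"delta_pos": [0, -2, -1], "roll": 0, "fingers": 56}
    - {"delta_pos": [0, -4, -1.5], "roll": 0, "fingers": 52}
    - {"delta_pos": [0, -6, -2], "roll": 0, "fingers": 48}
    - {"delta_pos": [0, -8, -3], "roll": 0, "fingers": 44}
    - {"delta_pos": [0, -10, -3.5], "roll": 0, "fingers": 40}
    - {"delta_pos": [0, -12, -4], "roll": 0, "fingers": 36}
    - {"delta_pos": [0, -13.5, -4.5], "roll": 0, "fingers": 32}

```text
time_s: 5.8
tool_pos: [0.4525, -0.0712, 0.0577]
orientation: [[-1.0, -0.019, 0.0], [-0.019, 1.0, 0.0], [-0.0, 0.0, -1.0]]
ft_force: [-0.2, 2.9, -1.4]
gripper_width: 0.0323
grip_force: 20.9
```

apply_moves:
  motion:
    - {"delta_pos": [0, 0, 0], "roll": 0, "fingers": 31}
    - {"delta_pos": [0, 0, 0], "roll": 0, "fingers": 31}
    - {"delta_pos": [0, 0, 0], "roll": 0, "fingers": 31}

```text
time_s: 6.1
tool_pos: [0.4524, -0.0712, 0.0577]
orientation: [[-1.0, -0.019, 0.0], [-0.019, 1.0, -0.0], [-0.0, -0.0, -1.0]]
ft_force: [-0.6, 0.1, 0.5]
gripper_width: 0.0317
grip_force: 25.5
```

```bash
python3 st.py t5.png 2>/dev/null
```

```text
wood y [(np.float64(-0.0545), np.float64(-0.0326), 26), (np.float64(-0.0198), np.float64(0.095), 1281), (np.float64(0.1042), np.float64(0.1077), 8), (np.float64(0.1221), np.float64(0.1223), 4)] x 0.565 0.661
dark y [(np.float64(-0.0507), np.float64(-0.0278), 113), (np.float64(0.096), np.float64(0.1222), 118)]
far jaw root y 0.1115 143 x 0.5535
bar tail end y -0.1876
housing y [-0.0964 -0.0338]
6.15 [ 0.4524 -0.0712  0.0577] [-0.6 -0.5  1.1] 0.03179386090517361 25.477075930684805
```

apply_moves:
  motion:
    - {"delta_pos": [0, 2, 0.5], "roll": 0, "fingers": 37}
    - {"delta_pos": [0, 4.5, 1], "roll": 0, "fingers": 43}
    - {"delta_pos": [0, 7.5, 2], "roll": 0, "fingers": 49}
    - {"delta_pos": [0, 10.5, 3], "roll": 0, "fingers": 55}
    - {"delta_pos": [0, 13, 4], "roll": 0, "fingers": 60}
    - {"delta_pos": [0, 13.5, 4.5], "roll": 0, "fingers": 65}
    - {"delta_pos": [0, 13.5, 4.5], "roll": 0, "fingers": 66}
    - {"delta_pos": [0, 13.5, 4.5], "roll": 0, "fingers": 66}

```text
time_s: 6.95
tool_pos: [0.4522, -0.0576, 0.0534]
orientation: [[-1.0, -0.019, 0.0], [-0.019, 1.0, -0.0], [-0.0, -0.0, -1.0]]
ft_force: [-0.7, -0.2, -0.5]
gripper_width: 0.066
grip_force: 0.0
```

apply_moves:
  motion:
    - {"delta_pos": [0, 0, 0], "roll": 0, "fingers": 60}
    - {"delta_pos": [0, -2, -1], "roll": 0, "fingers": 56}
    - {"delta_pos": [0, -4, -1.5], "roll": 0, "fingers": 52}
    - {"delta_pos": [0, -6, -2], "roll": 0, "fingers": 48}
    - {"delta_pos": [0, -8, -3], "roll": 0, "fingers": 44}
    - {"delta_pos": [0, -10, -3.5], "roll": 0, "fingers": 40}
    - {"delta_pos": [0, -12, -4], "roll": 0, "fingers": 36}
    - {"delta_pos": [0, -13.5, -4.5], "roll": 0, "fingers": 32}

```text
time_s: 7.75
tool_pos: [0.4527, -0.0713, 0.0579]
orientation: [[-1.0, -0.019, 0.001], [-0.019, 1.0, -0.0], [-0.001, -0.0, -1.0]]
ft_force: [-0.5, 4.0, 1.3]
gripper_width: 0.0327
grip_force: 20.1
```

```bash
python3 st.py t6.png 2>/dev/null
```

```text
wood y [(np.float64(-0.0759), np.float64(0.0866), 1303)] x 0.565 0.661
dark y [(np.float64(-0.0487), np.float64(-0.0278), 108), (np.float64(0.0876), np.float64(0.1137), 126)]
far jaw root y 0.1038 122 x 0.5531
bar tail end y -0.1952
housing y [-0.0849 -0.0226]
7.8 [ 0.4526 -0.0713  0.0578] [-1.3  1.2  1.5] 0.03214557617168919 20.33854748122394
```

View pics/c_t6.png

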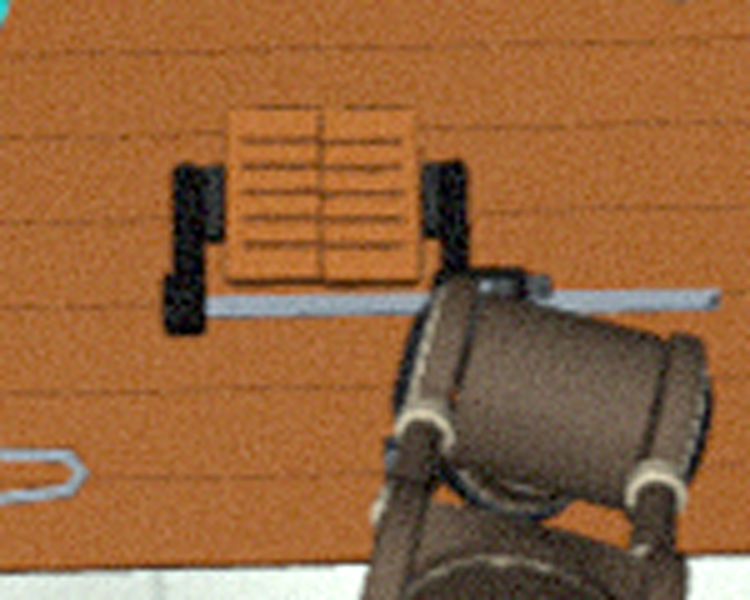

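The crop shows the joint nearly shut at (320,190), and the stand is almost at both pads. The last stroke will meet resistance, so I'll go gently.

apply_moves:
  motion:
    - {"delta_pos": [0, 2, 0.5], "roll": 0, "fingers": 37}
    - {"delta_pos": [0, 4.5, 1], "roll": 0, "fingers": 43}
    - {"delta_pos": [0, 7.5, 2], "roll": 0, "fingers": 49}
    - {"delta_pos": [0, 10.5, 3], "roll": 0, "fingers": 55}
    - {"delta_pos": [0, 13, 4], "roll": 0, "fingers": 60}
    - {"delta_pos": [0, 13.5, 4.5], "roll": 0, "fingers": 65}
    - {"delta_pos": [0, 13.5, 4.5], "roll": 0, "fingers": 66}
    - {"delta_pos": [0, 13.5, 4.5], "roll": 0, "fingers": 66}

```text
time_s: 8.6
tool_pos: [0.452, -0.0575, 0.0533]
orientation: [[-1.0, -0.019, -0.0], [-0.019, 1.0, 0.0], [0.0, 0.0, -1.0]]
ft_force: [-0.8, 0.4, -0.1]
gripper_width: 0.0658
grip_force: 0.0
```

apply_moves:
  motion:
    - {"delta_pos": [0, 0, 0], "roll": 0, "fingers": 60}
    - {"delta_pos": [0, -1, -0.5], "roll": 0, "fingers": 58}
    - {"delta_pos": [0, -2, -1], "roll": 0, "fingers": 56}
    - {"delta_pos": [0, -3, -1], "roll": 0, "fingers": 54}
    - {"delta_pos": [0, -4, -1.5], "roll": 0, "fingers": 52}
  force: 30

```text
time_s: 9.1
tool_pos: [0.452, -0.0615, 0.0549]
orientation: [[-1.0, -0.019, -0.0], [-0.019, 1.0, 0.0], [0.0, 0.0, -1.0]]
ft_force: [-0.8, 2.0, 1.9]
gripper_width: 0.052
grip_force: 4.5
```

apply_moves:
  motion:
    - {"delta_pos": [0, -1, -0.5], "roll": 0, "fingers": 50}
    - {"delta_pos": [0, -2, -1], "roll": 0, "fingers": 48}
    - {"delta_pos": [0, -3, -1], "roll": 0, "fingers": 46}

```text
time_s: 9.4
tool_pos: [0.452, -0.0644, 0.0558]
orientation: [[-1.0, -0.019, -0.001], [-0.019, 1.0, 0.001], [0.001, 0.001, -1.0]]
ft_force: [-1.7, 4.7, 3.9]
gripper_width: 0.0461
grip_force: 8.4
```

apply_moves:
  motion:
    - {"delta_pos": [0, -1, -0.5], "roll": 0, "fingers": 44}
    - {"delta_pos": [0, -2, -1], "roll": 0, "fingers": 42}
    - {"delta_pos": [0, -3, -1], "roll": 0, "fingers": 40}

```text
time_s: 9.7
tool_pos: [0.4521, -0.0674, 0.0567]
orientation: [[-1.0, -0.019, -0.0], [-0.019, 1.0, 0.0], [0.0, 0.001, -1.0]]
ft_force: [-1.0, 4.6, 3.4]
gripper_width: 0.0402
grip_force: 13.0
```

apply_moves:
  motion:
    - {"delta_pos": [0, -1, -0.3], "roll": 0, "fingers": 38}
    - {"delta_pos": [0, -2, -0.6], "roll": 0, "fingers": 36}

```text
time_s: 9.9
tool_pos: [0.4524, -0.0696, 0.0572]
orientation: [[-1.0, -0.019, 0.001], [-0.019, 1.0, 0.0], [-0.001, 0.0, -1.0]]
ft_force: [0.0, 1.8, -1.9]
gripper_width: 0.0365
grip_force: 18.9
```

```bash
python3 st.py t7.png 2>/dev/null
```

```text
wood y [(np.float64(-0.0757), np.float64(0.0837), 1344), (np.float64(0.0929), np.float64(0.0966), 9)] x 0.565 0.664
dark y [(np.float64(-0.0506), np.float64(-0.028), 123), (np.float64(0.0848), np.float64(0.1082), 118)]
far jaw root y 0.1008 120 x 0.5531
bar tail end y -0.1979
housing y [-0.0902 -0.023 ]
9.95 [ 0.4525 -0.0698  0.0572] [-0.2  2.1 -0.5] 0.036361747116498554 18.151076193898916
```

apply_moves:
  motion:
    - {"delta_pos": [0, -0.5, -0.2], "roll": 0, "fingers": 35}
    - {"delta_pos": [0, -1, -0.4], "roll": 0, "fingers": 34}
    - {"delta_pos": [0, -1, -0.4], "roll": 0, "fingers": 32}
    - {"delta_pos": [0, -1, -0.4], "roll": 0, "fingers": 32}

```text
time_s: 10.35
tool_pos: [0.4523, -0.0711, 0.0576]
orientation: [[-1.0, -0.018, 0.0], [-0.018, 1.0, -0.001], [-0.0, -0.001, -1.0]]
ft_force: [-1.1, -1.7, -2.7]
gripper_width: 0.0325
grip_force: 22.0
```

Near the trigger stop, so another stroke is needed to press mid-travel.

apply_moves:
  motion:
    - {"delta_pos": [0, 2, 0.5], "roll": 0, "fingers": 37}
    - {"delta_pos": [0, 4.5, 1], "roll": 0, "fingers": 43}
    - {"delta_pos": [0, 7.5, 2], "roll": 0, "fingers": 49}
    - {"delta_pos": [0, 10.5, 3], "roll": 0, "fingers": 55}
    - {"delta_pos": [0, 13, 4], "roll": 0, "fingers": 60}
    - {"delta_pos": [0, 13.5, 4.5], "roll": 0, "fingers": 65}
    - {"delta_pos": [0, 13.5, 4.5], "roll": 0, "fingers": 66}
    - {"delta_pos": [0, 13.5, 4.5], "roll": 0, "fingers": 66}

```text
time_s: 11.15
tool_pos: [0.4522, -0.0569, 0.0533]
orientation: [[-1.0, -0.02, 0.0], [-0.02, 1.0, 0.0], [-0.0, 0.0, -1.0]]
ft_force: [-0.5, -0.3, -0.5]
gripper_width: 0.0661
grip_force: 0.0
```

apply_moves:
  motion:
    - {"delta_pos": [0, 0, 0], "roll": 0, "fingers": 60}
    - {"delta_pos": [0, -1, -0.5], "roll": 0, "fingers": 58}
    - {"delta_pos": [0, -2, -1], "roll": 0, "fingers": 56}
    - {"delta_pos": [0, -3, -1], "roll": 0, "fingers": 54}

```text
time_s: 11.55
tool_pos: [0.452, -0.06, 0.0545]
orientation: [[-1.0, -0.019, -0.0], [-0.019, 1.0, 0.001], [0.0, 0.001, -1.0]]
ft_force: [-1.1, 2.3, 3.3]
gripper_width: 0.0545
grip_force: 4.4
```

apply_moves:
  motion:
    - {"delta_pos": [0, -1, -0.5], "roll": 0, "fingers": 52}
    - {"delta_pos": [0, -2, -1], "roll": 0, "fingers": 50}
    - {"delta_pos": [0, -3, -1], "roll": 0, "fingers": 48}

```text
time_s: 11.85
tool_pos: [0.4521, -0.0631, 0.0555]
orientation: [[-1.0, -0.019, -0.0], [-0.019, 1.0, 0.0], [0.0, 0.0, -1.0]]
ft_force: [-1.8, 2.6, 5.1]
gripper_width: 0.0482
grip_force: 8.6
```

apply_moves:
  motion:
    - {"delta_pos": [0, -1, -0.3], "roll": 0, "fingers": 46}
    - {"delta_pos": [0, -2, -0.8], "roll": 0, "fingers": 44}

```text
time_s: 12.05
tool_pos: [0.4521, -0.0649, 0.0562]
orientation: [[-1.0, -0.019, -0.0], [-0.019, 1.0, 0.001], [0.0, 0.001, -1.0]]
ft_force: [0.4, 3.0, 0.6]
gripper_width: 0.0445
grip_force: 13.3
```

```bash
python3 st.py t8.png 2>/dev/null
```

```text
wood y [(np.float64(-0.0729), np.float64(-0.0477), 33), (np.float64(-0.0283), np.float64(0.1025), 1336)] x 0.565 0.664
dark y [(np.float64(-0.0505), np.float64(-0.028), 126), (np.float64(0.0848), np.float64(0.108), 125)]
far jaw root y 0.1031 107 x 0.5534
bar tail end y -0.1977
housing y [-0.0944 -0.0253]
12.1 [ 0.4521 -0.0649  0.0561] [-2.4  2.   5.7] 0.04422302821436802 13.05814728140831
```

apply_moves:
  motion:
    - {"delta_pos": [0, -1, -0.3], "roll": 0, "fingers": 42}
    - {"delta_pos": [0, -2, -0.6], "roll": 0, "fingers": 40}
    - {"delta_pos": [0, -2, -0.6], "roll": 0, "fingers": 40}

```text
time_s: 12.4
tool_pos: [0.4522, -0.0668, 0.0567]
orientation: [[-1.0, -0.019, -0.0], [-0.019, 1.0, 0.001], [0.0, 0.001, -1.0]]
ft_force: [-2.2, 3.3, 5.2]
gripper_width: 0.0402
grip_force: 17.9
```

apply_moves:
  motion:
    - {"delta_pos": [0, -1, -0.3], "roll": 0, "fingers": 38}
    - {"delta_pos": [0, -2, -0.6], "roll": 0, "fingers": 36}
    - {"delta_pos": [0, -2, -0.6], "roll": 0, "fingers": 35}
    - {"delta_pos": [0, -2.5, -0.8], "roll": 0, "fingers": 35}
    - {"delta_pos": [0, -2.5, -0.8], "roll": 0, "fingers": 35}

```text
time_s: 12.9
tool_pos: [0.4524, -0.0695, 0.0573]
orientation: [[-1.0, -0.019, 0.0], [-0.019, 1.0, 0.0], [-0.0, 0.0, -1.0]]
ft_force: [-0.4, 2.9, 1.9]
gripper_width: 0.0352
grip_force: 19.3
```

apply_moves:
  motion:
    - {"delta_pos": [0, -0.5, -0.2], "roll": 0, "fingers": 34}
    - {"delta_pos": [0, -1, -0.3], "roll": 0, "fingers": 33}
    - {"delta_pos": [0, -1, -0.3], "roll": 0, "fingers": 31}
    - {"delta_pos": [0, -1, -0.3], "roll": 0, "fingers": 31}
    - {"delta_pos": [0, -1, -0.3], "roll": 0, "fingers": 31}

```text
time_s: 13.4
tool_pos: [0.4524, -0.0712, 0.0577]
orientation: [[-1.0, -0.019, 0.0], [-0.019, 1.0, -0.001], [-0.0, -0.001, -1.0]]
ft_force: [0.6, -2.3, -0.3]
gripper_width: 0.032
grip_force: 29.5
```

```bash
python3 st.py t9.png 2>/dev/null
```

```text
wood y [(np.float64(-0.0534), np.float64(-0.0475), 8), (np.float64(-0.0355), np.float64(0.0929), 1349), (np.float64(0.1064), np.float64(0.109), 6)] x 0.565 0.667
dark y [(np.float64(-0.0536), np.float64(-0.0306), 124), (np.float64(0.0818), np.float64(0.1053), 131)]
far jaw root y 0.1004 103 x 0.5555
bar tail end y -0.2014
housing y [-0.093  -0.0255]
13.45 [ 0.4524 -0.0711  0.0577] [-0.7 -2.5 -1.3] 0.03154821438538929 29.465814661234617
```

View pics/c_t9.png

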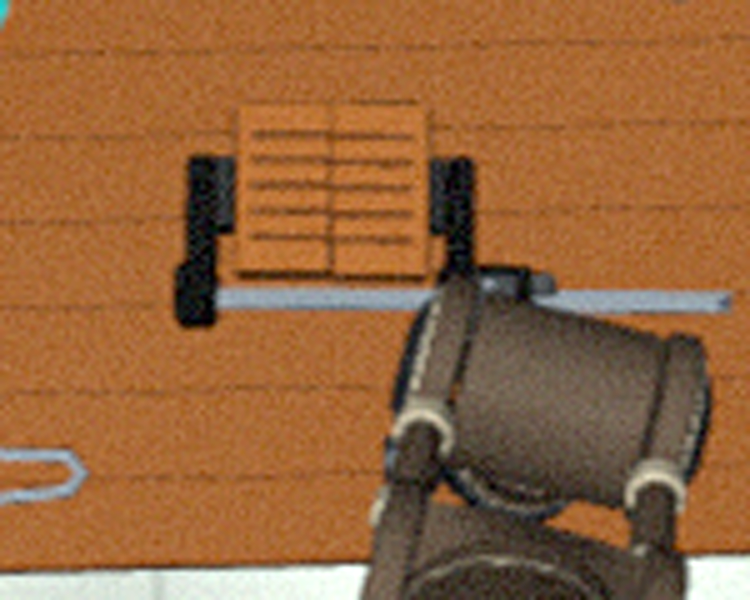

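The crop shows the joint shut at (330,190) with pads against both sides. The whole clamp and stand have turned about 1.5–2° clockwise. The trigger is at its stop, so I'll release and check the handle's pose before the final squeeze.

apply_moves:
  motion:
    - {"delta_pos": [0, 2, 0.5], "roll": 0, "fingers": 37}
    - {"delta_pos": [0, 4.5, 1], "roll": 0, "fingers": 43}
    - {"delta_pos": [0, 7.5, 2], "roll": 0, "fingers": 49}
    - {"delta_pos": [0, 10.5, 3], "roll": 0, "fingers": 55}
    - {"delta_pos": [0, 13, 4], "roll": 0, "fingers": 60}
    - {"delta_pos": [0, 13.5, 4.5], "roll": 0, "fingers": 65}
    - {"delta_pos": [0, 13.5, 4.5], "roll": 0, "fingers": 68}
    - {"delta_pos": [0, 13.5, 4.5], "roll": 0, "fingers": 68}

```text
time_s: 14.25
tool_pos: [0.4521, -0.0569, 0.0533]
orientation: [[-1.0, -0.02, -0.0], [-0.02, 1.0, 0.0], [0.0, 0.0, -1.0]]
ft_force: [0.2, -0.5, 0.4]
gripper_width: 0.0681
grip_force: 0.0
```

```bash
python3 - 2>/dev/null <<'E'
from fit import *
shot('wrist','w3.png')
for n in ('w1.png','w2.png','w3.png'):
    P,p=fit(n); X,Y,Z=P[...,0],P[...,1],P[...,2]
    # top face of handle only
    for nm,m in (('H',(Y<-.06)&(Z>.058)),('T',(Y>-.05)&(Y<-.01)&(Z>.053))):
        m=m&(Z<.067)&(X>.415)&(X<.45)&(Y>-.1); k=np.polyfit(X[m],Y[m],1); print(n,nm,m.sum(),k[0].round(4),np.polyval(k,.44).round(4))
E
python3 st.py t10.png 2>/dev/null
```

```text
handle y at .452: -0.0774 slope 0.0309 width 0.0217 n 11
trigger y at .452: -0.0328 slope -0.1078 width 0.0107 n 10
bar 645 0.5534 -0.1247
bar 1266 0.5549 0.0148
handle end x 0.4138 z 0.062022390593386476
w1.png H 1109 0.0386 -0.0773
w1.png T 416 -0.1804 -0.0315
handle y at .452: -0.0793 slope 0.0369 width 0.0252 n 10
trigger y at .452: -0.0314 slope -0.1762 width 0.0133 n 9
bar 80 0.5426 0.0423
handle end x 0.4124 z 0.06099326122713128
w2.png H 3861 -0.0884 -0.0792
w2.png T 1898 0.3158 -0.0286
handle y at .452: -0.0791 slope 0.0165 width 0.0242 n 10
trigger y at .452: -0.0318 slope -0.1966 width 0.012 n 9
handle end x 0.4148 z 0.06103789410684844
w3.png H 3769 -0.1151 -0.0793
w3.png T 1791 0.289 -0.0283
wood y [(np.float64(-0.0756), np.float64(-0.0477), 33), (np.float64(-0.0283), np.float64(0.0826), 1336), (np.float64(0.0928), np.float64(0.1088), 10)] x 0.565 0.664
dark y [(np.float64(-0.0506), np.float64(-0.0306), 114), (np.float64(0.0849), np.float64(0.1081), 125)]
far jaw root y 0.101 106 x 0.553
bar tail end y -0.1977
housing y [-0.0986 -0.0282]
14.35 [ 0.4521 -0.0571  0.0533] [ 0.   0.4 -0.9] 0.06834596841195922 0.0
```

View pics/w3.png

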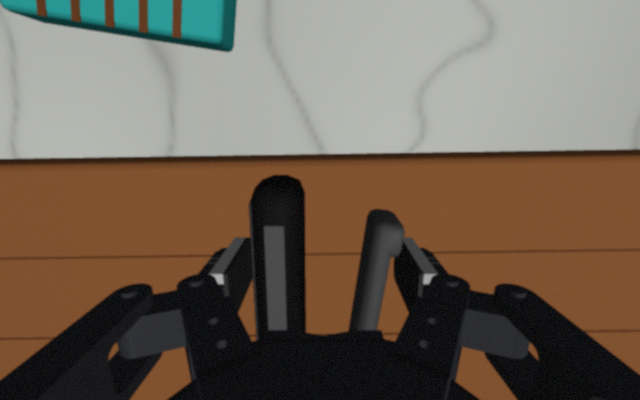

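The wrist view shows the handle (278,250) and trigger (380,265) still centred between the pads. Now another stroke.

apply_moves:
  motion:
    - {"delta_pos": [0, -0.5, 0], "roll": 0, "fingers": 60}
    - {"delta_pos": [0, -2.5, -1], "roll": 0, "fingers": 56}
    - {"delta_pos": [0, -4.5, -1.5], "roll": 0, "fingers": 52}
    - {"delta_pos": [0, -6.5, -2], "roll": 0, "fingers": 48}
    - {"delta_pos": [0, -6.5, -2], "roll": 0, "fingers": 48}
  force: 32

```text
time_s: 14.85
tool_pos: [0.452, -0.0638, 0.0555]
orientation: [[-1.0, -0.019, -0.0], [-0.019, 1.0, 0.0], [0.0, 0.0, -1.0]]
ft_force: [-3.4, 0.6, 6.6]
gripper_width: 0.0482
grip_force: 8.1
```

apply_moves:
  motion:
    - {"delta_pos": [0, -1, -0.3], "roll": 0, "fingers": 46}
    - {"delta_pos": [0, -2, -0.6], "roll": 0, "fingers": 44}
    - {"delta_pos": [0, -2, -0.6], "roll": 0, "fingers": 44}

```text
time_s: 15.15
tool_pos: [0.4521, -0.0655, 0.0562]
orientation: [[-1.0, -0.02, -0.0], [-0.02, 1.0, 0.0], [0.0, 0.0, -1.0]]
ft_force: [-2.4, 0.6, 6.1]
gripper_width: 0.0443
grip_force: 13.9
```

apply_moves:
  motion:
    - {"delta_pos": [0, -1, -0.3], "roll": 0, "fingers": 42}
    - {"delta_pos": [0, -2, -0.6], "roll": 0, "fingers": 40}
    - {"delta_pos": [0, -2, -0.6], "roll": 0, "fingers": 40}
    - {"delta_pos": [0, -2, -0.6], "roll": 0, "fingers": 40}

```text
time_s: 15.55
tool_pos: [0.4521, -0.0673, 0.0567]
orientation: [[-1.0, -0.02, -0.0], [-0.02, 1.0, 0.001], [0.0, 0.001, -1.0]]
ft_force: [-2.0, 2.3, 6.4]
gripper_width: 0.0405
grip_force: 16.6
```

apply_moves:
  motion:
    - {"delta_pos": [0, -1, -0.3], "roll": 0, "fingers": 38}
    - {"delta_pos": [0, -2, -0.6], "roll": 0, "fingers": 36}
    - {"delta_pos": [0, -2, -0.6], "roll": 0, "fingers": 36}
    - {"delta_pos": [0, -2, -0.6], "roll": 0, "fingers": 36}

```text
time_s: 15.95
tool_pos: [0.4523, -0.0693, 0.0572]
orientation: [[-1.0, -0.019, -0.0], [-0.019, 1.0, 0.0], [0.0, 0.0, -1.0]]
ft_force: [-2.2, 1.8, 5.4]
gripper_width: 0.036
grip_force: 18.2
```

apply_moves:
  motion:
    - {"delta_pos": [0, -0.5, -0.2], "roll": 0, "fingers": 35}
    - {"delta_pos": [0, -1, -0.3], "roll": 0, "fingers": 34}
    - {"delta_pos": [0, -1, -0.3], "roll": 0, "fingers": 34}
    - {"delta_pos": [0, -1, -0.3], "roll": 0, "fingers": 34}

```text
time_s: 16.35
tool_pos: [0.4524, -0.0704, 0.0574]
orientation: [[-1.0, -0.019, 0.0], [-0.019, 1.0, 0.0], [-0.0, 0.0, -1.0]]
ft_force: [-0.9, 3.5, 5.4]
gripper_width: 0.0341
grip_force: 19.7
```

```bash
python3 st.py t11.png 2>/dev/null
```

```text
wood y [(np.float64(-0.0566), np.float64(0.0808), 1360), (np.float64(0.0899), np.float64(0.0907), 9)] x 0.565 0.666
dark y [(np.float64(-0.0535), np.float64(-0.0306), 123), (np.float64(0.082), np.float64(0.1053), 131)]
far jaw root y 0.1005 104 x 0.5554
bar tail end y -0.2008
housing y [-0.0958 -0.0282]
16.4 [ 0.4524 -0.0704  0.0574] [-2.5  2.9  5. ] 0.03478679031048137 19.524478996172547
```

```bash
cat > prof.py <<'E'
from h import *
def warp(n,z=.055):
    q=np.load('pics/'+n+'.npz');K,T=q['K'],q['T'];Ti=np.linalg.inv(T)
    ys=np.arange(.13,-.07,-.0005);xs=np.arange(.69,.53,-.0005)
    g=np.stack(np.meshgrid(ys,xs),-1); W=np.stack([g[...,1],g[...,0],np.full(g.shape[:2],z)],-1)
    c=W@Ti[:3,:3].T+Ti[:3,3]; u=c@K.T; u=(u[...,:2]/u[...,2:]).astype('f4')
    return ys,xs,cv2.remap(q['p'],u[...,0],u[...,1],cv2.INTER_CUBIC)
if __name__=='__main__':
    for n in ('top1.png','t6.png','t8.png','t9.png','t10.png','t11.png'):
        ys,xs,w=warp(n)
        for lo,hi in ((.59,.605),(.618,.63)):
            m=(xs>lo)&(xs<hi); f=w[m].astype(float).mean(0); rb=f[:,0]-f[:,2]
            # wood/pad transitions: rb crossing 40
            cr=[(round(float(ys[i]),4),'+' if rb[i+1]>rb[i] else '-') for i in range(len(ys)-1) if (rb[i]-40)*(rb[i+1]-40)<0]
            print(n,lo,cr)
        # bar line slope
        b=w.astype(float); g=(b.max(-1)-b.min(-1)<25)&(b.sum(-1)>200)
        cols=[j for j in range(len(ys)) if 0<ys[j]<.075]; L=[(ys[j],xs[(g[:,j])&(xs<.575)].mean()) for j in cols if (g[:,j]&(xs<.575)).sum()>8]
        if len(L)>20: k=np.polyfit(*np.array(L).T,1); print('   bar dx/dy',k[0].round(4),np.polyval(k,.04).round(4))
E
python3 prof.py
```

```text
top1.png 0.59 [(0.1085, '+'), (-0.0235, '-'), (-0.05, '+')]
top1.png 0.618 [(0.112, '+'), (-0.0235, '-'), (-0.0495, '+')]
   bar dx/dy -0.038 0.5456
t6.png 0.59 [(0.1165, '-'), (0.0865, '+'), (-0.0245, '-'), (-0.0515, '+')]
t6.png 0.618 [(0.116, '-'), (0.087, '+'), (-0.024, '-'), (-0.0505, '+')]
   bar dx/dy -0.0215 0.5471
t8.png 0.59 [(0.111, '-'), (0.083, '+'), (-0.0265, '-'), (-0.053, '+')]
t8.png 0.618 [(0.111, '-'), (0.0835, '+'), (-0.0265, '-'), (-0.0525, '+')]
   bar dx/dy -0.0047 0.5497
t9.png 0.59 [(0.109, '-'), (0.081, '+'), (-0.0285, '-'), (-0.0545, '+')]
t9.png 0.618 [(0.1085, '-'), (0.081, '+'), (-0.0285, '-'), (-0.055, '+')]
   bar dx/dy -0.0058 0.551
t10.png 0.59 [(0.111, '-'), (0.0825, '+'), (-0.0275, '-'), (-0.0535, '+')]
t10.png 0.618 [(0.0825, '+'), (-0.0275, '-'), (-0.0525, '+')]
   bar dx/dy -0.0109 0.5496
t11.png 0.59 [(0.109, '-'), (0.081, '+'), (-0.0285, '-'), (-0.0545, '+')]
t11.png 0.618 [(0.1085, '-'), (0.081, '+'), (-0.0285, '-'), (-0.0545, '+')]
   bar dx/dy 0.0108 0.5515
```

The pads touch both sides with the joint shut: the face-to-face gap is about 110 mm. I'll finish the squeeze to 35 N and hold.

apply_moves:
  motion:
    - {"delta_pos": [0, -0.5, -0.2], "roll": 0, "fingers": 33}
    - {"delta_pos": [0, -0.8, -0.2], "roll": 0, "fingers": 32}
    - {"delta_pos": [0, -0.8, -0.2], "roll": 0, "fingers": 30}
    - {"delta_pos": [0, -0.8, -0.2], "roll": 0, "fingers": 28}
    - {"delta_pos": [0, -0.8, -0.2], "roll": 0, "fingers": 28}
    - {"delta_pos": [0, -0.8, -0.2], "roll": 0, "fingers": 28}
  force: 35

```text
time_s: 17.0
tool_pos: [0.4524, -0.0717, 0.0577]
orientation: [[-1.0, -0.019, 0.0], [-0.019, 1.0, -0.0], [-0.0, -0.0, -1.0]]
ft_force: [-2.4, 0.6, 5.3]
gripper_width: 0.0311
grip_force: 34.0
```

```bash
python3 st.py t12.png 2>/dev/null; sed -i "s/('top1.png'.*'t11.png')/('t12.png',)/" prof.py; python3 prof.py
python3 - <<'E'
from h import *
shot('side','s1.png')
for q in ['near_pad','far_pad','half_a','trigger']:
    print(q,[(round(r['score'],2),np.round(r['point'],3)) for r in manip.spot_in('side',q)[:2]])
q=np.load('pics/s1.png.npz');T=q['T'];c=np.linalg.inv(T)@[.61,.02,.05,1];u=q['K']@c[:3];u=(u[:2]/u[2]).astype(int);print(u)
p=q['p'][max(0,u[1]-65):u[1]+65,max(0,u[0]-100):u[0]+100]
cv2.imwrite('pics/s1c.png',np.clip(cv2.resize(p,None,fx=4,fy=4,interpolation=cv2.INTER_CUBIC)[:,:,::-1].astype(float)*1.6,0,255).astype('u1'))
E
```

```text
wood y [(np.float64(-0.0718), np.float64(0.0799), 1367), (np.float64(0.0902), np.float64(0.0907), 8), (np.float64(0.1065), np.float64(0.1099), 6)] x 0.565 0.666
dark y [(np.float64(-0.0534), np.float64(-0.0307), 119), (np.float64(0.0819), np.float64(0.1053), 131)]
far jaw root y 0.1006 99 x 0.5529
bar tail end y -0.2013
housing y [-0.0983 -0.0229]
17.05 [ 0.4524 -0.0717  0.0577] [-1.8  0.2  6.3] 0.031196945162333387 34.07154587097466
t12.png 0.59 [(0.1085, '-'), (0.0805, '+'), (-0.029, '-'), (-0.0545, '+')]
t12.png 0.618 [(0.1085, '-'), (0.081, '+'), (-0.0285, '-'), (-0.055, '+')]
   bar dx/dy 0.011 0.5518
near_pad [(0.92, array([ 0.559, -0.055,  0.056]))]
far_pad [(0.38, array([0.616, 0.083, 0.058])), (0.29, array([ 0.766, -0.259,  0.082]))]
half_a [(0.9, array([ 0.63 , -0.01 ,  0.058])), (0.88, array([0.628, 0.048, 0.048]))]
trigger []
[346 210]
```

View pics/s1c.png

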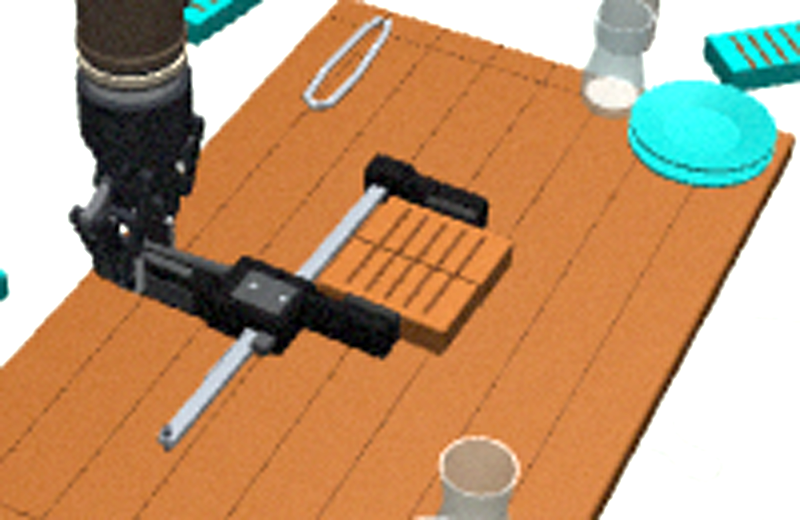

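The side crop shows the joint closed at (410,260), the stand flat on the platform between both pads, and the tableware untouched. Grip is steady at 34 N, so I'll let it settle a moment and hand in.

apply_moves:
  motion:
    - {"delta_pos": [0, 0, 0], "roll": 0, "fingers": 28}
    - {"delta_pos": [0, 0, 0], "roll": 0, "fingers": 28}
    - {"delta_pos": [0, 0, 0], "roll": 0, "fingers": 28}
    - {"delta_pos": [0, 0, 0], "roll": 0, "fingers": 28}
  force: 36

```text
time_s: 17.7
tool_pos: [0.4525, -0.0718, 0.0578]
orientation: [[-1.0, -0.019, 0.0], [-0.019, 1.0, -0.0], [-0.0, -0.0, -1.0]]
ft_force: [-2.1, 0.3, 5.4]
gripper_width: 0.0311
grip_force: 35.0
```

```bash
python3 -c "
from bench import manip
o=manip.get_obs();print(o['gripper_width'],o['grip_force'],o['ft_force'],o['joint_velocities'].round(3))
print(manip.sign_off())"
```

```text
0.03107313347904451 34.97008309699595 [-2.10804012  0.26144906  5.36540577] [ 0.     0.     0.     0.001 -0.     0.   ]
the job is handed in; nothing more can be done
None
```

The job is handed in: the joint is shut, both pads touch the stand flat on the platform, and the trigger is held at 35 N; pad force could not be read directly (roughly 10–20 N from pad squash), and the clamp and stand turned 2–3° together as they tightened.

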